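# Set the side light of an animation board

## Robot

A 6-joint arm with a two-finger parallel gripper is mounted at the origin on the work surface. World frame = base frame: x ahead of the robot, y to its left, z up, the work surface at z = 0. Lengths are in mm, angles in degrees, forces in N, time in s.
With the tool pointing down it reaches from about 325 to 925 mm from the base axis. Payload 3.1 kg.
Tool frame: the origin (TCP) lies midway between the tips of the shut fingers; the grasp point (between the pads) lies 19 mm behind it; x points along the fingers, y is the direction in which the jaws open and shut, and the axes are right-handed (so a half turn about x gives the same grasp; the last joint's range is limited). The gripper opens to 85 mm and grips with 20 to 120 N. Pads are 22 mm wide; open, the fingers measure 114 mm over their backs; the gripper's body (76 mm by 85 mm) begins 54 mm behind the grasp point. The pads swing forward as they close: fully open they stand 13 mm farther back than shut.
Start: joints at [-70.084, 12.427, 92.441, -0, 75.132, -6.429], TCP at [277.377, -560.09, 231.3] pointing down, gripper open.
Joint ranges: [-157.48, 157.48], [-44.54, 120.13], [17.64, 146.25], [-64.5, 244.5], [7.68, 150.69], [-147.95, 147.95]. Speed limits (degrees/s): [159.86, 159.86, 180, 180, 180, 180].

## Interface

Orientations are given as a 3x3 rotation matrix whose columns are the frame's x, y, z axes.
In Python, from station import telemetry, snapshot, r, boxes_of gives the robot as it stands.
- The arm moves only by the tool play_rows, never from a script. Its argument "rows" is a list of rows, each a list of 5 numbers: the finger opening in mm, from 0 to 85.4, then the shift along the tool's x, y, z in mm, then the turn about the tool's x in degrees. In form: [[gripper, tx, ty, tz, turn], ...]. A call has 1 to 5 rows; each row shifts and turns the commanded pose from where the row before left it, along the tool's axes as they then stand; what a row does not reach is not made up. A row lasts 1/10 s, in which the tool goes at most 50 mm and 8.59 degrees, less where a joint would pass 70% of its speed; a pose out of reach is approached as far as the arm can. A call with a gripper value outside its range is refused whole. The fingers move at their own pace and stop on an object; "squeeze" is the grip in N (left out, the last holds). Time passes only in rows, so rows that do not move let the fingers close. It gives the time, the measured TCP pose, the force and the opening at its end, in the units of the state.
- telemetry.observe(): the state, without advancing time (a new reading comes with each control period).
- snapshot(name): name is "scene" or "side" or "wrist"; returns a dict with "frame" (384x512x3 uint8, red, green, blue), "range_z" (384x512 float32, mm along the optical axis (not along the pixel's ray), 0 where there is no reading), "fx", "fy", "cx", "cy" (pixels), "k1" (the pictures are not rectified: a ray, as slopes to the right and down, at radius r is drawn at 1 + k1 r^2 times it, then the intrinsics apply), "R" (3x3) and "t" (3): a world point X has camera coordinates R X + t; the wrist camera has in their place "mount" (4x4, takes a point from camera to tool coordinates, whose origin is the TCP and whose axes are the tool frame's). Camera axes: x right, y down, z forward; pixel columns grow to the right and rows downward; lengths in mm; the calibration is good to about 2 mm. A picture is of the moment at which its call begins: read the wrist's pose just before it.
- r.finish_job(): hands the job in, once; it reports no verdict.
Trained networks look in a picture, given as the dict that the camera call returned (one of the last four; its "shot" number tells which), for a name from the list of things; names that differ only in an ending like _2 or _b are one class to them, and where a whole thing is asked for, a point or a joint stands for the part that bears it (a point fixed in the world has none). Each returns a list of dicts, best first, with "confidence" (0 to 1); they miss things now and then, are a little off and sometimes report something else, mostly with a low value. They report only what shows in the picture. A call takes as long as a camera call. They do not tell look-alikes from the thing itself.
- boxes_of(picture, name): "point" ([column, row] in pixels, amid what is visible of it).
The state is a dict: "t": time; "qpos": joint angles; "dq": joint speeds; "joint_torque": joint torques, N m; "eef_pos": TCP position; "orientation": TCP orientation; "ft_force": force on the tool from outside, world axes, zero at the start; "ft_torque": the same for the moment, N m; "finger_gap": finger opening in mm.
Only numpy, scipy, OpenCV 4.12 (cv2) and the standard library are available. Lean on these libraries where they do the work, as an engineer would, in place of code of your own. Each camera call takes 0.05 s, during which the arm holds its last target.

## Task

Slide the small lamp's mount along its track until the lamp stands directly opposite the middle of the wooden van, and screw the lamp down clockwise on its stud until it sits snug on its rubber pad with its white face pointing straight across the board at the van. Stop at the first time it faces the van once it is snug: another whole turn would crush the pad, and short of snug it would come loose. Leave the van and the other things on and around the board where they are.

Things in the scene. Friction and masses are not known exactly. Their poses are not given: they have to be found in the camera images.
- lamp: LED panel lamp: black upright housing 110 x 80 mm, 28 mm thick. Origin at its middle, on the screw axis; x points out of the white face (the way it shines), y along the width, z up. Front and back are flat: pinch over the thickness at mid-width from above, at most 44 mm below the top (a 14 mm battery sits lower on the back). Two open barn-door leaves stand forward of the sides, to y = +-77 mm.
- socket (a point): middle of the lamp socket's underside, 52 mm below the lamp's origin, 50 mm across. The lamp starts part-way down an upright right-hand thread, facing any way, perhaps at the van but loose; clockwise from above it sinks 1.6 mm a turn. It needs half to one and a half turns in all. Free, it drags with 0.02 N m; on the pad with over 0.1. Let go, it springs back 1 to 3 degrees and stays.
- pad: rubber pad round the stud under the lamp, 50 mm across, on the mount's post. Origin at the middle of its top, on the screw axis. How far it stands out varies by some tenths of a millimetre, so where the lamp meets it must be felt by the torque, not measured. It is snug when pressed with 5 N or more and takes at most 42 N; the torque is then 0.1 to 0.25 N m (less if a turn ends by swinging back).
- stage: fixed green animation board 400 x 600 mm, 12 mm thick, flat on the table, with a 22 mm high aluminium track along its edge nearest the robot. Origin at the middle of the board's underside; x points across the board away from the track, y along the track. The track's middle line is at x = -240 mm.
- carriage: the lamp's mount: a black saddle 66 x 70 mm, top 43 mm above the table, with a post for pad and lamp. Origin on the screw axis at table height, axes as the stage's. It slides along the track (y) to 200 mm either side of the track's middle with a drag of about 5 N and stays where it is left; moving the lamp along the track takes the mount with it.
- van: a small wooden toy van standing loose on the board, 95 mm long, 42 mm wide, 53 mm tall. Origin at the middle of its underside; its length (y) lies along the track and x points across the board away from the track.
- pen: a capped marker pen, 137 mm long, 13 mm thick, lying loose on the board. Origin at the underside near its middle. To be left alone.
- tape: a roll of black tape, 80 mm across, 24 mm tall, lying loose on the board. Origin at the middle of its underside. To be left alone.
- markers: an open cardboard box of markers, 70 x 90 mm, 130 mm tall with the markers, standing loose on the table beside the board. Origin at the middle of its underside. To be left alone.
Things that resemble listed ones, but are neither listed nor needed, are in the scene too. Several things have the shape of the van; the one meant has the colours described above.

How it is judged (in metres and radians):
At the end, for the whole second after the job is handed in: The lamp stands opposite the middle of the van within 12 mm along the track, its white face points across the board at the van, square to the track within 5 degrees, it is snug (it presses its pad with 5 N to 42 N), and it is at rest and released (y of lamp in the frame of van between -0.012 and 0.012 m and angle between the x axis of lamp and the x axis of stage, either way round below 0.09 rad and x of van in the frame of lamp above 0.1 m and contact force between lamp and pad between 5 and 42 N and angular speed of lamp below 0.05 rad/s and linear speed of lamp below 0.01 m/s); the robot touches nothing.
It fails at once if the lamp is overtightened: it presses its pad with more than 42 N (contact force between lamp and pad above 42 N).
It fails at once if the van is moved by more than 12 mm (distance of van from where it was at the start of the episode above 0.012 m).
It fails at once if a bystander (pen, tape or box of markers) is moved by more than 20 mm (distance of any of pen, tape, markers from where it was at the start of the episode above 0.02 m).
It also fails if it takes over 72 s, if anything falls off the work surface, if the arm or the gripper's body presses on something with over 40 N, if the wrist force passes 120 N, or if a joint passes its speed limit or range.

## Working session

There is one attempt and no reset: what is moved stays moved. The work goes in short steps, Python scripts to look and compute and a tool call to move; the robot and the scene stay as the last step left them, time stands still between calls to the robot, and variables do not carry over. Pictures are saved under pics/ and viewed, and the job is handed in when it is done.

Besides the shell and the picture viewer there is one more tool, called after ">>>" as name(argument=value, ...) on one line, values as JSON. play_rows: Moves the arm, as the interface text tells. Its arguments: {"type":"object","properties":{"rows":{"type":"array"},"squeeze":{"type":"number"}},"required":["rows"]}

```bash
ls; mkdir -p pics
cat > h.py <<'E'
import numpy as np, cv2
from station import telemetry, snapshot, r, boxes_of
def ray(p,u,v):
    K=np.array([[p['fx'],0,p['cx']],[0,p['fy'],p['cy']],[0,0,1.]])
    d=cv2.undistortPoints(np.array([[[u,v]]],float),K,np.array([p['k1'],0,0,0,0.]))[0,0]
    return np.array([d[0],d[1],1.])
def cam2world(p,X,o=None):
    if 'R' in p: return np.asarray(p['R']).T@(X-np.asarray(p['t']))
    m=np.asarray(p['mount']); t=m[:3,:3]@X+m[:3,3]
    return np.array(o['orientation'])@t+np.array(o['eef_pos'])
def cloud(p,o=None):
    z=p['range_z']; h,w=z.shape
    uu,vv=np.meshgrid(np.arange(w),np.arange(h))
    K=np.array([[p['fx'],0,p['cx']],[0,p['fy'],p['cy']],[0,0,1.]])
    d=cv2.undistortPoints(np.stack([uu,vv],-1).reshape(-1,1,2).astype(float),K,np.array([p['k1'],0,0,0,0.])).reshape(h,w,2)
    X=np.dstack([d[...,0]*z,d[...,1]*z,z]).reshape(-1,3)
    if 'R' in p: W=(X-np.asarray(p['t']).reshape(1,3))@np.asarray(p['R'])
    else:
        m=np.asarray(p['mount']); T=X@m[:3,:3].T+m[:3,3]
        W=T@np.array(o['orientation']).T+np.array(o['eef_pos'])
    W[z.reshape(-1)<=0]=np.nan
    return W.reshape(h,w,3)
def save(p,n): cv2.imwrite('pics/'+n+'.png',cv2.cvtColor(p['frame'],cv2.COLOR_RGB2BGR))
E
python3 - <<'E'
from h import *
o=telemetry.observe(); print(o)
for c in ['scene','side','wrist']:
    p=snapshot(c); save(p,c+'0')
    o=telemetry.observe()
    np.savez('/tmp/'+c+'0.npz',W=cloud(p,o),f=p['frame'])
    print(c, {k:(np.round(v,3).tolist()) for k,v in p.items() if k not in('frame','range_z','shot')})
    for n in ['lamp','socket','pad','stage','carriage','van','pen','tape','markers']:
        try:
            for b in boxes_of(p,n): 
                u,v=b['point']; w=cloud(p,o)[int(round(v)),int(round(u))]
                print(c,n,np.round(b['point']),round(b['confidence'],2),np.round(w))
        except Exception as e: print(n,e)
print(telemetry.observe()['t'])
E
```

```text
pics
{'t': 0.0, 'qpos': array([-7.00842530e+01,  1.24784381e+01,  9.25305346e+01,  4.24665686e-04,
        7.51313532e+01, -6.42853001e+00]), 'dq': array([ 0.04150544,  0.01401424, -0.03577335,  0.04575432, -0.14622225,
       -0.03649023]), 'joint_torque': array([ 3.78191826e-04, -3.96849775e+01, -3.03849936e+01, -1.21420803e-04,
        9.75907256e-03,  3.56356054e-06]), 'eef_pos': array([ 277.09040144, -559.29380342,  229.93133909]), 'orientation': array([[-8.27536988e-04,  4.43761126e-01, -8.96144731e-01],
       [ 2.30511419e-03, -8.96141810e-01, -4.43761808e-01],
       [-9.99997001e-01, -2.43294524e-03, -2.81329573e-04]]), 'ft_force': array([-0.34562705, -0.48725561, -0.41974999]), 'ft_torque': array([ 0.01822482, -0.05943741,  0.0114882 ]), 'finger_gap': 85.07035869858237}
scene {'fx': 374.983, 'fy': 374.983, 'cx': 253.53, 'cy': 198.655, 'k1': -0.063, 'R': [[0.476, 0.879, 0.009], [0.561, -0.296, -0.773], [-0.677, 0.373, -0.634]], 't': [-135.17, -268.904, 1522.462]}
scene lamp [123. 241.] 0.62 [ 520. -500.   85.]
scene lamp [313. 149.] 0.6 [467. 108. 148.]
scene socket [317. 1
[... 749 characters left out ...]
2. 286.] 0.6 [449. 135.  91.]
side stage [193. 293.] 0.82 [658.  97.  11.]
side carriage [295. 268.] 0.56 [445. 123. 126.]
side van [353. 232.] 0.91 [ 309. -119.   40.]
side van [214. 168.] 0.79 [ 708. -408.   36.]
side van [168. 248.] 0.65 [736.   1.  49.]
side van [296. 260.] 0.26 [444. 122. 146.]
side pen [202. 203.] 0.7 [ 710. -234.   20.]
side tape [177. 304.] 0.95 [683. 133.  12.]
side markers [290. 155.] 0.7 [ 478. -460.   66.]
wrist {'fx': 303.683, 'fy': 303.683, 'cx': 251.499, 'cy': 191.717, 'k1': -0.034, 'mount': [[0.001, -0.306, 0.952, -142.646], [1.0, 0.0, -0.001, -0.053], [-0.0, 0.952, 0.306, -78.089], [0.0, 0.0, 0.0, 1.0]]}
wrist markers [314.   2.] 0.86 [ 461. -543.   10.]
1.5
```

View pics/scene0.png

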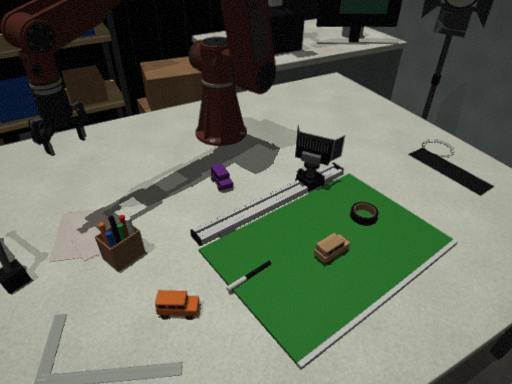

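View pics/side0.png

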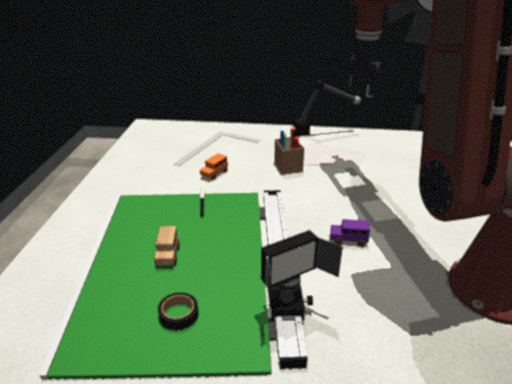

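The wooden van is at scene (331,249) and side (167,246), and the lamp is on the track at scene (318,150). Next I measure the geometry from the clouds.

Run:
```python
from h import *
import cv2
ims=[]
for c,(u,v) in {'scene':(318,155),'side':(296,270)}.items():
    f=np.load(f'/tmp/{c}0.npz')['f']
    ims.append(cv2.resize(cv2.cvtColor(f[v-50:v+50,u-50:u+50],cv2.COLOR_RGB2BGR),(400,400),interpolation=cv2.INTER_CUBIC))
cv2.imwrite('pics/z0.png',cv2.convertScaleAbs(np.hstack(ims),alpha=1.8))
for c in ['scene','side']:
    d=np.load(f'/tmp/{c}0.npz'); W=d['W'];f=d['f'].astype(int)
    g=(f[...,1]>60)&(f[...,0]<f[...,1]*.4)&(f[...,2]<f[...,1]*.5)&np.isfinite(W[...,0])
    P=W[g]; print(c,'green',g.sum(),np.median(P[:,2]))
    ok=abs(P[:,2]-12)<12
    rect=cv2.minAreaRect(P[ok][:,:2].astype(np.float32)); print(rect, cv2.boxPoints(rect).round().tolist())
    # van
    hi=(W[...,2]>22)&(W[...,2]<80)&(np.hypot(W[...,0]-765,W[...,1]+30)<90)
    Q=W[hi]; print('van',hi.sum(),cv2.minAreaRect(Q[:,:2].astype(np.float32)),Q.min(0).round(),Q.max(0).round(),np.median(Q,0).round())
    # lamp
    hi=(W[...,2]>95)&(W[...,2]<260)&(np.hypot(W[...,0]-465,W[...,1]-120)<110)
    Q=W[hi]; print('lamp',hi.sum(),cv2.minAreaRect(Q[:,:2].astype(np.float32)),Q.min(0).round(),Q.max(0).round(),np.median(Q,0).round())
    for a in range(100,260,20):
        q=Q[(Q[:,2]>a)&(Q[:,2]<a+20)]
        if len(q)>3: print(a,len(q),q[:,:2].min(0).round(),q[:,:2].max(0).round(),q[:,:2].mean(0).round())
```

```text
scene green 18486 12.859172825309646
((717.990966796875, 0.54681396484375), (395.7767333984375, 598.0883178710938), 8.502900123596191) [[478.0, 267.0], [566.0, -324.0], [958.0, -266.0], [869.0, 326.0]]
van 690 ((752.2743530273438, -17.42020034790039), (45.914947509765625, 97.09258270263672), 7.036242961883545) [724. -67.  22.] [779.  33.  69.] [763. -33.  57.]
lamp 1275 ((452.04547119140625, 128.1254119873047), (157.7808380126953, 94.78369140625), 37.32240676879883) [361.  70.  95.] [514. 212. 188.] [480. 112. 152.]
100 154 [423.  72.] [514. 207.] [479. 120.]
120 306 [361.  70.] [513. 208.] [477. 117.]
140 263 [368.  72.] [513. 212.] [474. 124.]
160 282 [363.  73.] [512. 209.] [472. 124.]
180 241 [364.  73.] [512. 201.] [462. 118.]
side green 1835 11.720432698312692
((717.8501586914062, 8.094390869140625), (395.6314392089844, 593.3430786132812), 8.728375434875488) [[477.0, 271.0], [567.0, -315.0], [958.0, -255.0], [868.0, 331.0]]
van 796 ((746.4141845703125, -15.392829895019531), (50.32616424560547, 97.6198501586914), 8.629761695861816) [717. -65.  22.] [771.  33.  69.] [741.   2.  51.]
lamp 3316 ((444.5972900390625, 132.75033569335938), (157.32974243164062, 76.28374481201172), 36.30955123901367) [360.  73.  95.] [509. 210. 187.] [444. 119. 153.]
100 475 [361.  91.] [508. 209.] [434. 124.]
120 639 [360.  92.] [508. 210.] [435. 125.]
140 675 [360.  93.] [509. 208.] [434. 125.]
160 707 [360.  91.] [509. 208.] [435. 125.]
180 713 [361.  73.] [509. 208.] [456. 120.]
```

View pics/z0.png

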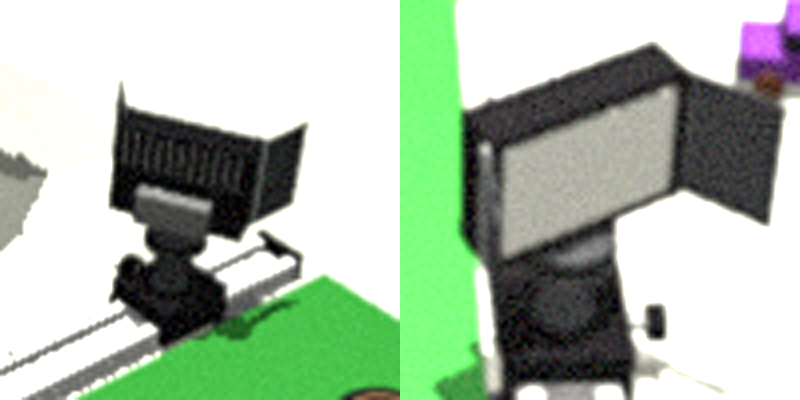

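Run:
```python
from h import *
yaw=np.radians(8.6)
for c in ['scene','side']:
    d=np.load(f'/tmp/{c}0.npz'); W=d['W'];f=d['f'].astype(int)
    hi=(W[...,2]>115)&(W[...,2]<260)&(np.hypot(W[...,0]-450,W[...,1]-125)<110)
    Q=W[hi]
    # RANSAC vertical planes
    rng=np.random.default_rng(0); best=0
    for _ in range(3000):
        a,b=Q[rng.integers(len(Q),size=2),:2]
        n=np.array([-(b-a)[1],(b-a)[0]]); L=np.linalg.norm(n)
        if L<40: continue
        n/=L; k=abs((Q[:,:2]-a)@n)<2.5
        if k.sum()>best: best=k.sum(); K=k
    P=Q[K]; m=P[:,:2].mean(0); _,_,vt=np.linalg.svd(P[:,:2]-m); t=vt[0]
    s=(P[:,:2]-m)@t
    print(c,'plane',best,len(Q),m.round(1),'dir deg',np.degrees(np.arctan2(t[1],t[0])).round(2),'ends',(m+t*np.percentile(s,1)).round(),(m+t*np.percentile(s,99)).round())
    T=W[(W[...,2]>184)&(np.hypot(W[...,0]-450,W[...,1]-125)<110)]
    print('top',len(T),np.median(T[:,2]),cv2.minAreaRect(T[:,:2].astype(np.float32)), T.mean(0).round(1))
    # coords of top in stage axes
    # base carriage saddle
    S=W[(W[...,2]>30)&(W[...,2]<50)&(np.hypot(W[...,0]-460,W[...,1]-125)<90)]
    ey=np.array([-np.sin(yaw),np.cos(yaw)]);ex=np.array([ey[1],-ey[0]])
    print('saddle',len(S),np.percentile(S[:,:2]@ey,[1,5,50,95,99]).round(1),np.percentile(S[:,:2]@ex,[1,5,50,95,99]).round(1))
    V=W[(W[...,2]>22)&(W[...,2]<90)&(np.hypot(W[...,0]-750,W[...,1]+17)<75)]
    print('van',np.percentile(V[:,:2]@ey,[0.5,2,50,98,99.5]).round(1),np.percentile(V[:,:2]@ex,[.5,2,50,98,99.5]).round(1))
```

```text
scene plane 465 1158 [468.7 105.6] dir deg 36.21 ends [425.  73.] [511. 137.]
top 145 185.46019377577775 ((459.9230651855469, 119.22660064697266), (121.23868560791016, 37.19390869140625), 37.81673812866211) [461.9 116.8 185.5]
saddle 306 [ 9.  10.6 34.3 74.4 78.5] [422.2 429.4 481.9 505.  506.2]
van [-177.3 -176.7 -147.5  -85.   -82. ] [718.4 720.5 749.3 763.2 763.8]
side plane 1445 2884 [448.8 126.6] dir deg 35.81 ends [402.  93.] [496. 161.]
top 277 184.5261475282725 ((457.0035095214844, 116.80419921875), (108.1397705078125, 29.123188018798828), 36.51014709472656) [457.6 116.8 184.6]
saddle 808 [17.7 26.4 60.3 80.6 81.6] [418.5 425.6 467.8 500.  502.1]
van [-173.  -169.4 -109.   -80.7  -79.9] [710.8 711.9 732.1 755.5 760. ]
```

>>> play_rows(rows=[[85, -20, -20, -18, 0], [85, 0, -36, -32, 0], [85, 0, -36, -32, 0], [85, 0, -36, -32, 0], [85, 0, -36, -32, 0]])

```text
t: 2.0
eef_pos: [335.6, -346.7, 251.4]
orientation: [[0.001, 0.443, -0.896], [-0.0, -0.896, -0.443], [-1.0, 0.001, -0.0]]
ft_force: [0.6, 0.8, -0.2]
finger_gap: 84.8
```

>>> play_rows(rows=[[85, 0, -36, -32, 0], [85, 0, -36, -32, 0], [85, 0, -36, -32, 0], [85, 0, -36, -32, 0], [85, 0, -36, -32, 0]])

```text
t: 2.5
eef_pos: [399.2, -114.2, 251.7]
orientation: [[0.001, 0.443, -0.896], [-0.001, -0.896, -0.443], [-1.0, 0.001, -0.001]]
ft_force: [0.3, 0.3, -0.6]
finger_gap: 85.2
```

>>> play_rows(rows=[[85, 0, -36, -32, 0], [85, 0, -36, -32, 0], [85, 0, -36, -32, 0], [85, 0, -36, -32, 0], [85, 0, -36, -32, 0]])

```text
t: 3.0
eef_pos: [462.7, 118.4, 251.8]
orientation: [[0.001, 0.444, -0.896], [-0.0, -0.896, -0.444], [-1.0, 0.001, -0.001]]
ft_force: [1.4, -1.1, 0.5]
finger_gap: 85.1
```

>>> play_rows(rows=[[85, 0, 0, 0, -8.5], [85, 0, 0, 0, -8.5], [85, 0, 0, 0, -8.5], [85, 0, 0, 0, -8.5], [85, 0, 0, 0, -8.5]])

```text
t: 3.5
eef_pos: [462.4, 116.5, 251.4]
orientation: [[0.0, 0.935, -0.355], [0.0, -0.355, -0.935], [-1.0, 0.0, -0.0]]
ft_force: [-0.1, 0.2, -0.2]
finger_gap: 84.7
```

>>> play_rows(rows=[[85, 0, 0, 0, -8.5], [85, 0, 0, 0, -8.5], [85, 0, 0, 0, -8.5], [85, 0, 0, 0, -8.5], [85, 0, 0, 0, -8.5]])

```text
t: 4.0
eef_pos: [462.5, 116.3, 251.5]
orientation: [[0.0, 0.929, 0.37], [0.0, 0.37, -0.929], [-1.0, 0.0, 0.0]]
ft_force: [-0.7, 1.0, 0.3]
finger_gap: 85.4
```

>>> play_rows(rows=[[85, 0, 0, 0, -8.5], [85, 0, 0, 0, -8.5], [85, 0, 0, 0, -8.5], [85, 0, 0, 0, -8.5], [85, 0, 0, 0, -8.5]])

```text
t: 4.5
eef_pos: [462.5, 116.3, 251.4]
orientation: [[0.0, 0.435, 0.9], [0.0, 0.9, -0.435], [-1.0, 0.0, 0.0]]
ft_force: [0.4, -0.6, -0.1]
finger_gap: 85.1
```

>>> play_rows(rows=[[85, 0, 0, 0, -8.5], [85, 0, 0, 0, -8.5], [85, 0, 0, 0, -8.5], [85, 0, 0, 0, -8.5], [85, 0, 0, 0, -8.5]])

```text
t: 5.0
eef_pos: [462.5, 116.3, 251.4]
orientation: [[0.0, -0.287, 0.958], [0.0, 0.958, 0.287], [-1.0, -0.0, 0.0]]
ft_force: [0.0, 0.2, 0.1]
finger_gap: 85.1
```

>>> play_rows(rows=[[85, 0, 0, 0, -8.5], [85, 0, 0, 0, -8.5], [85, 0, 0, 0, -3], [85, 0, 0, 0, 0]])

```text
t: 5.4
eef_pos: [462.4, 116.3, 251.4]
orientation: [[0.0, -0.592, 0.806], [0.0, 0.806, 0.592], [-1.0, -0.0, 0.0]]
ft_force: [-1.2, -0.9, -0.3]
finger_gap: 85.1
```

Run:
```python
from h import *
o=telemetry.observe(); p=snapshot('wrist'); save(p,'wrist1')
print(o['eef_pos'],o['qpos'],o['orientation'].round(4).tolist(),o['ft_torque'],o['ft_force'])
W=cloud(p,o); np.savez('/tmp/w1.npz',W=W,f=p['frame'])
T=W[(W[...,2]>175)&(W[...,2]<200)&(np.hypot(W[...,0]-458,W[...,1]-118)<110)]
print('top',len(T),np.median(T[:,2]),cv2.minAreaRect(T[:,:2].astype(np.float32)), T.mean(0).round(1))
```

```text
[462.42798977 116.28738548 251.41706884] [ 5.67329468e+00 -7.14500729e+00  1.10596998e+02  7.78596498e-04
  7.65341514e+01 -1.20661238e+02] [[0.0002, -0.5925, 0.8056], [0.0, 0.8056, 0.5925], [-1.0, -0.0001, 0.0002]] [ 0.03100642 -0.03749259  0.01721949] [-1.18748607 -0.88209106 -0.28744484]
top 6330 183.02655188182524 ((447.3580017089844, 131.61358642578125), (156.59646606445312, 74.1030502319336), 36.54521942138672) [453.7 114.3 182.7]
```

View pics/wrist1.png

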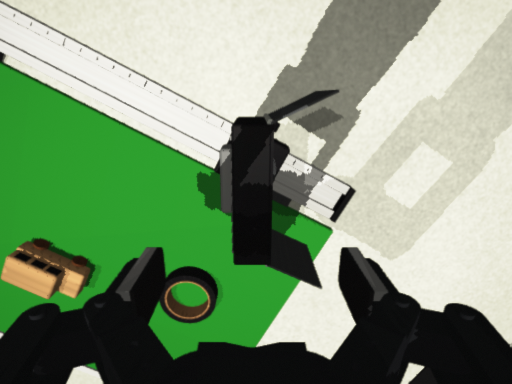

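Run:
```python
from h import *
d=np.load('/tmp/w1.npz');W=d['W']
o=telemetry.observe(); R=o['orientation']; e=o['eef_pos']
for lo in (178,):
    m=(W[...,2]>lo)&(W[...,2]<192)&(np.hypot(W[...,0]-458,W[...,1]-118)<110)
    L=(W-e)@R
    yy=L[...,1][m];zz=L[...,2][m]
    for a in range(-80,90,10):
        k=(zz>=a)&(zz<a+10)
        if k.sum()>5: print(a,k.sum(),np.percentile(yy[k],[1,10,50,90,99]).round(1))
    k=abs(zz)<50
    print(np.histogram(yy[k],np.arange(-30,40,2)))
    body=(yy<19)&(yy>-22); print('zz',np.percentile(zz[body],[0.3,1,99,99.7]), 'z hist',np.percentile(W[...,2][m],[5,50,95]))
```

```text
-80 99 [35.1 37.6 45.6 53.1 55.4]
-70 114 [11.  13.  22.7 32.2 35.7]
-60 632 [-14.  -11.1   0.5  12.3  15. ]
-50 603 [-13.5 -11.1   0.6  12.4  15.2]
-40 579 [-13.7 -11.4   0.6  12.5  14.9]
-30 563 [-13.8 -11.5   0.6  12.1  15. ]
-20 535 [-14.  -11.4   0.6  12.3  15.1]
-10 519 [-14.2 -11.2   0.6  12.4  14.7]
0 487 [-14.5 -11.3   0.6  11.9  14.9]
10 483 [-14.7 -11.5   0.6  12.1  15.1]
20 465 [-14.4 -11.6   0.7  12.1  14.6]
30 429 [-14.2 -11.7  -0.1  12.3  14.7]
40 412 [-14.3 -11.1   0.7  12.5  14.9]
50 92 [-10.   14.4  22.1  29.9  32.1]
60 92 [31.3 34.1 41.9 50.1 52.5]
70 31 [50.5 52.7 55.7 58.  58.6]
(array([  0,   0,   0,   0,   0,   0,   0,  68, 321, 344, 336, 352, 323,
       371, 381, 282, 351, 346, 349, 344, 347, 338, 222,   0,   0,   0,
         0,   0,   0,   0,   0,   0,   0,   0]), array([-30, -28, -26, -24, -22, -20, -18, -16, -14, -12, -10,  -8,  -6,
        -4,  -2,   0,   2,   4,   6,   8,  10,  12,  14,  16,  18,  20,
        22,  24,  26,  28,  30,  32,  34,  36,  38]))
zz [-61.58631051 -59.43001219  49.08600465  52.08021653] z hist [180.93334707 183.05429782 184.18059357]
```

>>> play_rows(rows=[[85, 0, 0.4, -4.5, 0], [85, 26, 0, 0, 0], [85, 30, 0, 0, 0], [85, 30, 0, 0, 0], [85, 20, 0, 0, 0]])

```text
t: 5.95
eef_pos: [457.1, 113.7, 143.2]
orientation: [[-0.003, -0.592, 0.806], [-0.0, 0.806, 0.592], [-1.0, 0.001, -0.002]]
ft_force: [-0.6, 0.5, -1.2]
finger_gap: 85.0
```

>>> play_rows(rows=[[45, 0, 0, 0, 0], [45, 0, 0, 0, 0], [45, 0, 0, 0, 0]], squeeze=30)

```text
t: 6.25
eef_pos: [459.9, 114.0, 147.0]
orientation: [[0.003, -0.592, 0.806], [0.0, 0.806, 0.592], [-1.0, -0.002, 0.003]]
ft_force: [-0.3, 0.9, 0.4]
finger_gap: 45.5
```

Run:
```python
from h import *
o=telemetry.observe(); p=snapshot('wrist'); save(p,'wrist2')
print(o['t'],o['eef_pos'],o['qpos'],o['ft_torque'],o['ft_force'],o['finger_gap'])
W=cloud(p,o); np.savez('/tmp/w2.npz',W=W,f=p['frame'])
```

```text
6.25 [459.89052741 114.03441471 147.01684665] [ 5.43059748e+00 -1.02476201e+00  1.16740905e+02 -3.01349627e-04
  6.41094627e+01 -1.20899609e+02] [ 0.04315855 -0.04268236  0.04129848] [-0.31204984  0.90706886  0.41626472] 45.481757895677646
```

View pics/wrist2.png

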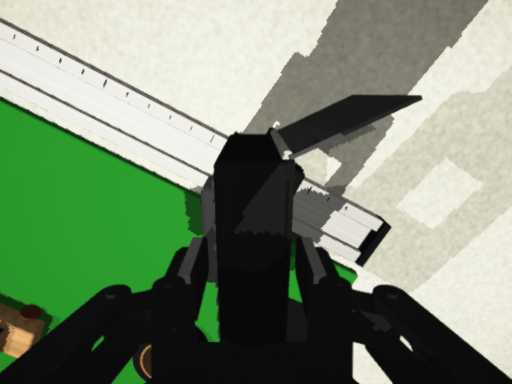

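>>> play_rows(rows=[[20, 0, 0, 0, 0], [20, 0, 0, 0, 0], [20, 0, 0, 0, 0], [20, 0, 0, 0, 0]], squeeze=40)

```text
t: 6.7
eef_pos: [459.9, 113.9, 146.9]
orientation: [[0.003, -0.593, 0.805], [-0.0, 0.805, 0.593], [-1.0, -0.002, 0.002]]
ft_force: [0.1, -2.0, 5.1]
finger_gap: 27.5
```

```bash
cat > obs.py <<'E'
from h import *
import sys
n=int(sys.argv[1]) if len(sys.argv)>1 else 1
o=telemetry.observe(); R=o['orientation'];
print('t',o['t'],'pos',o['eef_pos'].round(2),'yawY',np.degrees(np.arctan2(R[1,1],R[0,1])).round(2),'q6',o['qpos'][5].round(2),'gap',round(o['finger_gap'],2),'F',o['ft_force'].round(2),'T',o['ft_torque'].round(3),'Ftool',(R.T@o['ft_force']).round(2))
e=o['eef_pos']; ey=np.array([-0.1495,0.9888]);ex=np.array([ey[1],-ey[0]])
print('track s',(e[:2]@ey).round(2),'x',(e[:2]@ex).round(2))
E
python3 obs.py
```

```text
t 6.7 pos [459.88 113.92 146.91] yawY 126.35 q6 -120.91 gap 27.54 F [ 0.14 -1.95  5.05] T [-0.05   0.07  -0.023] Ftool [-5.05 -1.67 -1.03]
track s 43.89 x 471.77
```

Run:
```python
from h import *
ey=np.array([-0.1495,0.9888]);ex=np.array([ey[1],-ey[0]])
for n in ['w1','scene0','side0']:
    W=np.load(f'/tmp/{n}.npz')['W']
    for lo,hi in((24,60),(48,60),(57,75)):
        V=W[(W[...,2]>lo)&(W[...,2]<hi)&(np.hypot(W[...,0]-750,W[...,1]+17)<90)]
        if len(V)>20: 
            print(n,lo,len(V),np.percentile(V[:,2],[5,50,99]).round(1),np.percentile(V[:,:2]@ey,[0.5,2,50,98,99.5]).round(1),np.percentile(V[:,:2]@ex,[.5,2,50,98,99.5]).round(1), [np.round(x,1) for x in cv2.minAreaRect(V[:,:2].astype(np.float32))])
    # board edge / track direction
    f=np.load(f'/tmp/{n}.npz')['f'].astype(int)
    g=(f[...,1]>60)&(f[...,0]<f[...,1]*.45)&(f[...,2]<f[...,1]*.5)&(abs(W[...,2]-12)<10)
    P=W[g][:,:2]; s=P@ey; x=P@ex
    # near edge: min x per s bin
    B=[(np.median(s[k]),np.percentile(x[k],1)) for a in np.arange(-300,250,10) for k in [(s>=a)&(s<a+10)] if k.sum()>40]
    B=np.array(B); B=B[B[:,1]<np.median(B[:,1])+6]; c=np.polyfit(B[:,0],B[:,1],1); print(n,'near edge x at s=-40',np.polyval(c,-40).round(1),'extra yaw deg',-np.degrees(np.arctan(c[0])).round(2),len(B))
```

```text
w1 24 1970 [26.7 42.9 59.6] [-175.6 -173.1 -116.4  -82.8  -82. ] [710.7 711.6 716.9 752.6 755.3] [array([744.5, -18.2]), array([46.4, 95.5]), np.float64(8.1)]
w1 48 438 [48.6 54.5 59.9] [-173.9 -172.3 -135.4 -107.8 -107.7] [715.3 715.5 717.  749.3 752.8] [array([733.9, -24.2]), array([74.8, 33.7]), np.float64(69.7)]
w1 57 1531 [59.  64.2 66. ] [-174.4 -173.1 -140.6 -108.5 -107.9] [715.7 716.1 731.8 754.2 755.7] [array([748.6, -29.8]), array([41.5, 68.7]), np.float64(9.6)]
w1 near edge x at s=-40 511.8 extra yaw deg -0.19 36
scene0 24 356 [26.5 42.3 58.9] [-177.5 -177.1 -152.6  -83.   -81.8] [718.7 721.  757.5 763.5 764.3] [array([752.4, -17.4]), array([45.8, 97.1]), np.float64(7.0)]
scene0 48 77 [48.7 53.9 59.7] [-176.  -175.7 -169.8 -110.9 -110. ] [721.7 722.9 757.2 759.3 759.7] [array([767.9, -35.6]), array([74.6, 31.9]), np.float64(68.4)]
scene0 57 340 [60.2 65.2 68.5] [-175.5 -175.  -144.6 -109.4 -107.6] [718.4 720.4 741.1 759.1 759.8] [array([751.9, -29.1]), array([41.8, 69.9]), np.float64(8.5)]
scene0 near edge x at s=-40 522.8 extra yaw deg -0.32 46
side0 24 458 [26.7 43.6 59.4] [-168.6 -164.4  -98.6  -80.2  -79.7] [710.8 711.6 730.1 756.3 760.7] [array([746.3, -14.2]), array([50.3, 95.2]), np.float64(8.7)]
side0 48 92 [48.9 54.3 59.7] [-166.7 -165.1 -108.4 -105.2 -104.9] [715.1 715.1 729.9 754.5 755.9] [array([732.6, -18.7]), array([70.8, 37. ]), np.float64(62.0)]
side0 57 351 [59.4 65.4 67.9] [-174.4 -171.2 -134.1 -106.1 -105.6] [715.3 715.6 734.5 754.5 756.3] [array([748.8, -28.7]), array([41.9, 70.6]), np.float64(8.8)]
side0 near edge x at s=-40 518.3 extra yaw deg 0.03 49
```

>>> play_rows(rows=[[20, 0, -3.4, -1.8, 0], [20, 0, -7.5, -3.95, 0], [20, 0, -7.5, -3.95, 0], [20, 0, -7.5, -3.95, 0], [20, 0, -7.5, -3.95, 0]])

```text
t: 7.2
eef_pos: [465.2, 78.3, 146.9]
orientation: [[0.002, -0.592, 0.806], [0.004, 0.806, 0.592], [-1.0, 0.002, 0.004]]
ft_force: [-0.6, 5.5, 6.3]
finger_gap: 27.4
```

```bash
python3 obs.py
```

```text
t 7.2 pos [465.2   78.27 146.9 ] yawY 126.32 q6 -125.57 gap 27.37 F [-0.58  5.46  6.27] T [0.722 0.197 0.009] Ftool [-6.25  4.76  2.8 ]
track s 7.85 x 471.7
```

>>> play_rows(rows=[[20, 0, -7.5, -3.95, 0], [20, 0, -7.5, -3.95, 0], [20, 0, -7.5, -3.95, 0], [20, 0, -7.5, -3.95, 0], [20, 0, -7.5, -3.95, 0]])

```text
t: 7.7
eef_pos: [471.5, 36.2, 146.9]
orientation: [[0.002, -0.592, 0.806], [0.004, 0.806, 0.592], [-1.0, 0.002, 0.004]]
ft_force: [-1.3, 6.1, 7.0]
finger_gap: 27.7
```

>>> play_rows(rows=[[20, 0, -7.5, -3.95, 0], [20, 0, -7.5, -3.95, 0], [20, 0, -7.5, -3.95, 0], [20, 0, -7.5, -3.95, 0], [20, 0, -7.5, -3.95, 0]])

```text
t: 8.2
eef_pos: [477.7, -5.8, 146.9]
orientation: [[0.002, -0.592, 0.806], [0.004, 0.806, 0.592], [-1.0, 0.002, 0.004]]
ft_force: [-2.2, 6.0, 8.4]
finger_gap: 28.0
```

>>> play_rows(rows=[[20, 0, -7.5, -3.95, 0], [20, 0, -7.5, -3.95, 0], [20, 0, -7.5, -3.95, 0], [20, 0, -7.5, -3.95, 0], [20, 0, -7.5, -3.95, 0]])

```text
t: 8.7
eef_pos: [484.0, -47.8, 146.9]
orientation: [[0.002, -0.592, 0.806], [0.003, 0.806, 0.592], [-1.0, 0.002, 0.003]]
ft_force: [-1.2, 6.1, 7.4]
finger_gap: 27.0
```

>>> play_rows(rows=[[20, 0, -5.5, -2.9, 0], [20, 0, -2, -1.05, 0], [20, 0, 0, 0, 0], [20, 0, 0, 0, 0]])

```text
t: 9.1
eef_pos: [485.4, -56.8, 146.9]
orientation: [[0.002, -0.592, 0.806], [0.002, 0.806, 0.592], [-1.0, 0.0, 0.003]]
ft_force: [-1.4, 2.4, 6.5]
finger_gap: 27.5
```

```bash
python3 obs.py
python3 - <<'E'
from h import *
ey=np.array([-0.1495,0.9888]);ex=np.array([ey[1],-ey[0]])
e=telemetry.observe()['eef_pos']
for c in ['scene','side']:
    p=snapshot(c); save(p,c+'1'); W=cloud(p)
    np.savez(f'/tmp/{c}1.npz',W=W,f=p['frame'])
    S=W[(W[...,2]>32)&(W[...,2]<50)&(abs(W[...,:2]@ex-470)<45)&(abs(W[...,:2]@ey+129)<70)]
    print(c,'saddle',len(S),np.percentile(S[:,:2]@ey,[1,5,50,95,99]).round(1),np.percentile(S[:,:2]@ex,[1,5,50,95,99]).round(1))
    V=W[(W[...,2]>22)&(W[...,2]<90)&(np.hypot(W[...,0]-750,W[...,1]+17)<75)]
    print('van',np.percentile(V[:,:2]@ey,[0.5,2,50,98,99.5]).round(1),np.percentile(V[:,:2]@ex,[.5,2,50,98,99.5]).round(1))
E
```

```text
t 9.1 pos [485.36 -56.82 146.9 ] yawY 126.32 q6 -141.36 gap 27.53 F [-1.42  2.43  6.51] T [ 0.379  0.19  -0.065] Ftool [-6.51  2.8   0.32]
track s -128.75 x 471.43
scene saddle 326 [-163.3 -162.  -139.3  -98.3  -94.2] [428.1 440.7 483.1 504.3 505.5]
van [-177.5 -176.8 -147.2  -85.   -82.7] [718.8 720.5 749.8 763.4 764.1]
side saddle 530 [-158.6 -153.2 -112.   -91.5  -90.4] [427.2 437.2 469.8 499.8 502.1]
van [-173.3 -170.1 -108.9  -80.4  -79. ] [711.  712.1 732.3 755.7 760.3]
```

View pics/scene1.png

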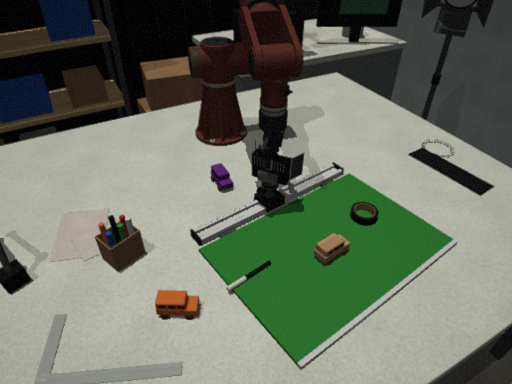

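View pics/side1.png

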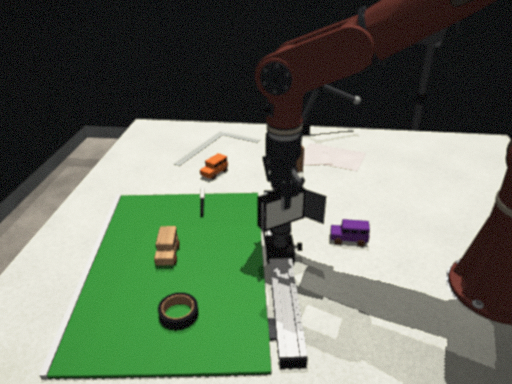

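>>> play_rows(rows=[[20, 0, 0, 0, 4], [20, 0.04, 0, 0, 8], [20, 0.04, 0, 0, 8], [20, 0.04, 0, 0, 8], [20, 0.04, 0, 0, 8]])

```text
t: 9.7
eef_pos: [485.4, -57.1, 146.7]
orientation: [[0.002, -0.0, 1.0], [0.001, 1.0, 0.0], [-1.0, 0.001, 0.002]]
ft_force: [-0.8, 0.4, 5.8]
finger_gap: 27.6
```

```bash
python3 obs.py
```

```text
t 9.7 pos [485.43 -57.13 146.73] yawY 90.02 q6 -105.04 gap 27.55 F [-0.84  0.42  5.79] T [0.194 0.13  0.023] Ftool [-5.79  0.43 -0.83]
track s -129.06 x 471.45
```

>>> play_rows(rows=[[20, 0.04, 0, 0, 8], [20, 0.04, 0, 0, 8], [20, 0.04, 0, 0, 8], [20, 0.04, 0, 0, 8], [20, 0.04, 0, 0, 8]])

```text
t: 10.2
eef_pos: [485.3, -57.4, 146.6]
orientation: [[0.002, 0.642, 0.766], [-0.0, 0.766, -0.642], [-1.0, 0.001, 0.002]]
ft_force: [-1.3, 0.7, 7.0]
finger_gap: 27.3
```

```bash
python3 obs.py
```

```text
t 10.2 pos [485.33 -57.45 146.58] yawY 50.03 q6 -65.04 gap 27.26 F [-1.34  0.68  7.01] T [-0.02   0.221 -0.006] Ftool [-7.01 -0.33 -1.46]
track s -129.36 x 471.3
```

>>> play_rows(rows=[[20, 0.04, 0, 0, 8], [20, 0.04, 0, 0, 8], [20, 0.04, 0, 0, 8], [20, 0.04, 0, 0, 8], [20, 0.04, 0, 0, 8]])

```text
t: 10.7
eef_pos: [485.0, -57.6, 146.4]
orientation: [[0.001, 0.985, 0.174], [-0.0, 0.174, -0.985], [-1.0, 0.001, 0.001]]
ft_force: [-2.0, 0.1, 7.8]
finger_gap: 27.4
```

```bash
python3 obs.py
```

```text
t 10.7 pos [485.   -57.63 146.4 ] yawY 10.04 q6 -25.04 gap 27.38 F [-1.98  0.07  7.83] T [-0.024  0.511  0.052] Ftool [-7.84 -1.94 -0.41]
track s -129.5 x 470.95
```

>>> play_rows(rows=[[20, 0.04, 0, 0, 8], [20, 0.04, 0, 0, 8], [20, 0.04, 0, 0, 8], [20, 0.04, 0, 0, 8], [20, 0.04, 0, 0, 8]])

```text
t: 11.2
eef_pos: [484.7, -57.5, 146.2]
orientation: [[0.0, 0.866, -0.499], [-0.0, -0.499, -0.866], [-1.0, 0.0, 0.0]]
ft_force: [-3.0, 0.5, 8.8]
finger_gap: 27.7
```

```bash
python3 obs.py
```

```text
t 11.2 pos [484.69 -57.55 146.2 ] yawY -29.97 q6 14.96 gap 27.71 F [-2.98  0.54  8.78] T [0.059 0.597 0.061] Ftool [-8.78 -2.85  1.03]
track s -129.37 x 470.66
```

>>> play_rows(rows=[[20, 0.04, 0, 0, 8], [20, 0.04, 0, 0, 8], [20, 0.04, 0, 0, 8]])

```text
t: 11.5
eef_pos: [484.5, -57.4, 146.1]
orientation: [[-0.0, 0.588, -0.809], [0.0, -0.809, -0.588], [-1.0, -0.0, 0.0]]
ft_force: [-3.6, 1.4, 9.2]
finger_gap: 27.5
```

```bash
python3 obs.py
```

```text
t 11.5 pos [484.52 -57.41 146.09] yawY -53.97 q6 38.96 gap 27.46 F [-3.62  1.41  9.21] T [0.182 0.725 0.012] Ftool [-9.21 -3.27  2.1 ]
track s -129.2 x 470.51
```

>>> play_rows(rows=[[70, 0, 0, 0, 0], [70, 0, 0, 0, 0], [70, 0, 0, 0, 0], [70, -30, 0, 0, 0], [70, -30, 0, 0, 0]])

```text
t: 12.0
eef_pos: [482.9, -57.1, 203.3]
orientation: [[-0.004, 0.593, -0.805], [0.001, -0.805, -0.593], [-1.0, -0.004, 0.003]]
ft_force: [0.8, 0.3, 0.7]
finger_gap: 70.1
```

```bash
python3 obs.py
python3 - <<'E'
from h import *
ex=np.array([.9888,.1495])
for c in ['scene','side']:
    p=snapshot(c); W=cloud(p)
    Q=W[(W[...,2]>120)&(W[...,2]<180)&(np.hypot(W[...,0]-485,W[...,1]+57)<75)]
    rng=np.random.default_rng(0); best=0
    for _ in range(2000):
        a,b=Q[rng.integers(len(Q),size=2),:2]
        n=np.array([-(b-a)[1],(b-a)[0]]); L=np.linalg.norm(n)
        if L<40: continue
        n/=L; k=abs((Q[:,:2]-a)@n)<2.5
        if k.sum()>best: best=k.sum(); K=k
    P=Q[K]; m=P[:,:2].mean(0); _,_,vt=np.linalg.svd(P[:,:2]-m); t=vt[0]
    print(c,best,len(Q),m.round(),np.degrees(np.arctan2(t[1],t[0])).round(2))
E
```

```text
t 12.0 pos [482.93 -57.12 203.25] yawY -53.61 q6 38.58 gap 70.12 F [0.78 0.27 0.72] T [ 0.047 -0.023 -0.015] Ftool [-0.72  0.24 -0.78]
track s -128.67 x 468.98
scene 584 787 [493. -67.] 35.51
side 825 1438 [477. -42.] 35.29
```

>>> play_rows(rows=[[70, 0, 0, 0, -8.57], [70, 0, 0, 0, -8.57], [70, 0, 0, 0, -8.57], [70, 0, 0, 0, -8.57], [70, 0, 0, 0, -8.57]])

```text
t: 12.6
eef_pos: [483.7, -57.3, 203.2]
orientation: [[-0.002, 0.984, -0.181], [0.001, -0.181, -0.984], [-1.0, -0.002, -0.0]]
ft_force: [0.1, -0.2, 0.1]
finger_gap: 69.7
```

>>> play_rows(rows=[[70, 0, 0, 0, -8.57], [70, 0, 0, 0, -8.57], [70, 0, 0, 0, -8.57], [70, 0, 0, 0, -8.57], [70, 0, 0, 0, -8.57]])

```text
t: 13.1
eef_pos: [483.8, -57.3, 203.2]
orientation: [[-0.002, 0.844, 0.536], [0.001, 0.536, -0.844], [-1.0, -0.001, -0.001]]
ft_force: [0.4, 0.3, 0.6]
finger_gap: 70.3
```

>>> play_rows(rows=[[70, 0, 0, 0, -8.57], [70, 0, 0, 0, -8.57], [70, 0, 0, 0, -8.57], [70, 0, 0, 0, -8.57], [70, 0, 0, 0, -8.57]])

```text
t: 13.6
eef_pos: [483.8, -57.3, 203.2]
orientation: [[-0.002, 0.254, 0.967], [0.001, 0.967, -0.254], [-1.0, 0.0, -0.002]]
ft_force: [0.2, 0.1, 0.6]
finger_gap: 69.8
```

>>> play_rows(rows=[[70, 0, 0, 0, -8.57], [70, 0, 0, 0, -8.57], [70, 0, 0, 0, -8.57], [70, 0, 0, 0, -8.57], [70, 0, 0, 0, -8.57]])

```text
t: 14.1
eef_pos: [483.8, -57.3, 203.2]
orientation: [[-0.002, -0.472, 0.882], [0.001, 0.882, 0.472], [-1.0, 0.001, -0.001]]
ft_force: [0.1, -0.9, 0.0]
finger_gap: 70.2
```

>>> play_rows(rows=[[70, 0, 0, 0, -8.57], [70, 0, 0, 0, 0]])

```text
t: 14.3
eef_pos: [483.8, -57.3, 203.3]
orientation: [[-0.002, -0.593, 0.806], [0.0, 0.806, 0.593], [-1.0, 0.001, -0.001]]
ft_force: [-0.0, -0.5, -0.1]
finger_gap: 69.9
```

```bash
python3 obs.py
python3 - <<'E'
from h import *
o=telemetry.observe(); p=snapshot('wrist'); save(p,'wrist3')
W=cloud(p,o); R=o['orientation']; L=(W-o['eef_pos'])@R
m=(W[...,2]>176)&(W[...,2]<192)&(np.hypot(W[...,0]-485,W[...,1]+57)<110)
yy=L[...,1][m];zz=L[...,2][m]
for a in range(-80,90,20):
    k=(zz>=a)&(zz<a+10)
    if k.sum()>5: print(a,k.sum(),np.percentile(yy[k],[1,10,50,90,99]).round(1))
body=abs(yy)<14; print(np.percentile(zz[body],[0.5,1,99,99.5]).round(1),np.median(W[...,2][m]))
E
```

```text
t 14.3 pos [483.77 -57.33 203.27] yawY 126.34 q6 -141.36 gap 69.87 F [-0.02 -0.55 -0.09] T [ 0.024 -0.002 -0.013] Ftool [ 0.09 -0.43 -0.34]
track s -129.02 x 469.78
-80 136 [-57.2 -55.7 -49.6 -44.  -41.9]
-60 613 [-21.6 -15.1  -3.9  10.3  13.9]
-40 917 [-14.7 -12.   -0.1  11.6  14.8]
-20 832 [-15.2 -12.3  -0.6  11.3  14.6]
0 759 [-15.7 -12.8  -0.7  11.2  14.5]
20 670 [-15.6 -13.   -1.   11.   14.1]
40 610 [-16.1 -13.5  -1.4  10.7  13.7]
60 191 [-45.9 -43.2 -34.8 -26.1 -22.7]
[-54.5 -54.2  53.6  54.6] 182.24257699976255
```

View pics/wrist3.png

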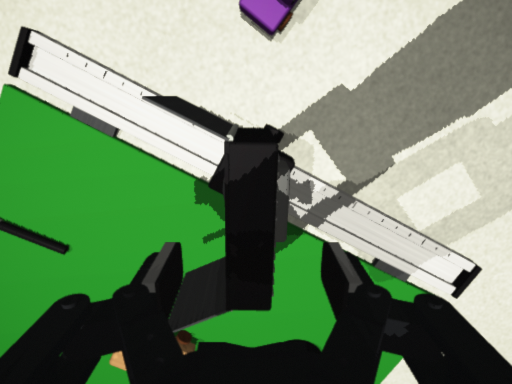

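>>> play_rows(rows=[[60, 0, -0.6, 0, 0.9], [60, 20, 0, 0, 0], [60, 27, 0, 0, 0], [60, 10, 0, 0, 0], [40, 0, 0, 0, 0]])

```text
t: 14.85
eef_pos: [483.0, -57.5, 145.3]
orientation: [[-0.005, -0.578, 0.816], [0.001, 0.816, 0.578], [-1.0, 0.004, -0.003]]
ft_force: [0.3, -0.4, -0.2]
finger_gap: 46.3
```

>>> play_rows(rows=[[20, 0, 0, 0, 0], [20, 0, 0, 0, 0], [20, 0, 0, 0, 0], [20, 0, 0, 0, 0]])

```text
t: 15.25
eef_pos: [484.9, -58.0, 148.4]
orientation: [[0.0, -0.579, 0.815], [-0.0, 0.815, 0.579], [-1.0, -0.0, 0.0]]
ft_force: [-4.2, 1.5, 2.6]
finger_gap: 27.6
```

```bash
python3 obs.py
```

```text
t 15.25 pos [484.9  -57.97 148.35] yawY 125.4 q6 -140.47 gap 27.59 F [-4.17  1.45  2.58] T [ 0.121  0.52  -0.073] Ftool [-2.58  3.6  -2.56]
track s -129.81 x 470.8
```

>>> play_rows(rows=[[20, 0.02, 0, 0, 4], [20, 0.04, 0, 0, 8], [20, 0.04, 0, 0, 8], [20, 0.04, 0, 0, 8], [20, 0.04, 0, 0, 8]])

```text
t: 15.75
eef_pos: [484.8, -57.8, 148.2]
orientation: [[0.0, 0.016, 1.0], [0.0, 1.0, -0.016], [-1.0, 0.0, 0.0]]
ft_force: [-3.7, 0.8, 2.9]
finger_gap: 27.7
```

```bash
python3 obs.py
```

```text
t 15.75 pos [484.84 -57.84 148.17] yawY 89.09 q6 -104.15 gap 27.7 F [-3.67  0.75  2.88] T [0.187 0.562 0.071] Ftool [-2.88  0.69 -3.68]
track s -129.67 x 470.76
```

>>> play_rows(rows=[[20, 0.04, 0, 0, 8], [20, 0.04, 0, 0, 8], [20, 0.04, 0, 0, 8], [20, 0.04, 0, 0, 8], [20, 0.04, 0, 0, 8]])

```text
t: 16.25
eef_pos: [484.8, -57.7, 148.0]
orientation: [[0.0, 0.655, 0.756], [0.0, 0.756, -0.655], [-1.0, 0.0, -0.0]]
ft_force: [-3.9, 1.6, 3.3]
finger_gap: 27.2
```

```bash
python3 obs.py
```

```text
t 16.25 pos [484.85 -57.7  147.97] yawY 49.09 q6 -64.15 gap 27.25 F [-3.87  1.56  3.31] T [0.17  0.589 0.012] Ftool [-3.31 -1.35 -3.95]
track s -129.53 x 470.79
```

>>> play_rows(rows=[[20, 0.04, 0, 0, 8], [20, 0.04, 0, 0, 8], [20, 0.04, 0, 0, 8], [20, 0.04, 0, 0, 8], [20, 0.04, 0, 0, 8]])

```text
t: 16.75
eef_pos: [485.0, -57.6, 147.8]
orientation: [[0.0, 0.987, 0.158], [0.001, 0.158, -0.987], [-1.0, 0.001, -0.001]]
ft_force: [-2.9, 2.5, 3.3]
finger_gap: 27.1
```

```bash
python3 obs.py
```

```text
t 16.75 pos [485.   -57.59 147.84] yawY 9.1 q6 -24.15 gap 27.09 F [-2.95  2.48  3.31] T [0.293 0.56  0.008] Ftool [-3.31 -2.52 -2.92]
track s -129.45 x 470.96
```

>>> play_rows(rows=[[20, 0.04, 0, 0, 8], [20, 0.04, 0, 0, 8], [20, 0.04, 0, 0, 8], [20, 0.04, 0, 0, 8]])

```text
t: 17.15
eef_pos: [485.1, -57.6, 147.7]
orientation: [[0.001, 0.921, -0.389], [0.001, -0.389, -0.921], [-1.0, 0.0, -0.001]]
ft_force: [-1.5, 2.5, 3.4]
finger_gap: 27.5
```

```bash
python3 obs.py
```

```text
t 17.15 pos [485.13 -57.59 147.71] yawY -22.9 q6 7.84 gap 27.45 F [-1.51  2.46  3.41] T [0.282 0.575 0.067] Ftool [-3.41 -2.34 -1.68]
track s -129.47 x 471.09
```

>>> play_rows(rows=[[20, 0.04, 0, 0, 8], [20, 0.04, 0, 0, 8], [20, 0.04, 0, 0, 8], [20, 0.04, 0, 0, 7.6]])

```text
t: 17.55
eef_pos: [485.3, -57.7, 147.6]
orientation: [[0.001, 0.581, -0.814], [0.001, -0.814, -0.581], [-1.0, 0.0, -0.001]]
ft_force: [-1.9, 2.9, 3.9]
finger_gap: 27.2
```

```bash
python3 obs.py
```

```text
t 17.55 pos [485.25 -57.66 147.6 ] yawY -54.49 q6 39.42 gap 27.19 F [-1.86  2.88  3.9 ] T [0.335 0.481 0.133] Ftool [-3.9  -3.43 -0.16]
track s -129.56 x 471.2
```

>>> play_rows(rows=[[70, 0, 0, 0, 0], [70, 0, 0, 0, 0], [70, 0, 0, 0, 0], [70, -30, 0, 0, 0], [70, -30, 0, 0, 0]])

```text
t: 18.05
eef_pos: [483.8, -57.9, 205.9]
orientation: [[-0.003, 0.586, -0.81], [0.001, -0.81, -0.586], [-1.0, -0.002, 0.002]]
ft_force: [-0.5, -0.2, -0.4]
finger_gap: 70.1
```

>>> play_rows(rows=[[70, 0, 0, 0, -8.57], [70, 0, 0, 0, -8.57], [70, 0, 0, 0, -8.57], [70, 0, 0, 0, -8.57], [70, 0, 0, 0, -8.57]])

```text
t: 18.55
eef_pos: [485.0, -58.1, 206.6]
orientation: [[0.001, 0.982, -0.189], [-0.0, -0.189, -0.982], [-1.0, 0.001, 0.0]]
ft_force: [-0.3, 0.0, 0.6]
finger_gap: 69.9
```

>>> play_rows(rows=[[70, 0, 0, 0, -8.57], [70, 0, 0, 0, -8.57], [70, 0, 0, 0, -8.57], [70, 0, 0, 0, -8.57], [70, 0, 0, 0, -8.57]])

```text
t: 19.05
eef_pos: [485.0, -58.2, 206.6]
orientation: [[0.001, 0.849, 0.529], [-0.0, 0.529, -0.849], [-1.0, 0.0, 0.001]]
ft_force: [-0.2, 0.3, 0.4]
finger_gap: 69.9
```

>>> play_rows(rows=[[70, 0, 0, 0, -8.57], [70, 0, 0, 0, -8.57], [70, 0, 0, 0, -8.57], [70, 0, 0, 0, -8.57], [70, 0, 0, 0, -8.57]])

```text
t: 19.55
eef_pos: [485.0, -58.2, 206.6]
orientation: [[0.001, 0.262, 0.965], [-0.0, 0.965, -0.262], [-1.0, -0.0, 0.001]]
ft_force: [0.1, 0.3, -0.2]
finger_gap: 70.0
```

>>> play_rows(rows=[[70, 0, 0, 0, -8.57], [70, 0, 0, 0, -8.57], [70, 0, 0, 0, -8.57], [70, 0, 0, 0, -8.57], [70, 0, 0, 0, -8.57]])

```text
t: 20.05
eef_pos: [485.0, -58.2, 206.5]
orientation: [[0.001, -0.464, 0.886], [-0.0, 0.886, 0.464], [-1.0, -0.0, 0.0]]
ft_force: [-0.0, -1.1, 0.3]
finger_gap: 70.1
```

>>> play_rows(rows=[[70, 0, 0, 0, -8.57], [70, 0, 0, 0, 0]])

```text
t: 20.25
eef_pos: [485.0, -58.1, 206.6]
orientation: [[0.001, -0.585, 0.811], [-0.0, 0.811, 0.585], [-1.0, -0.001, 0.0]]
ft_force: [0.2, 0.4, -0.9]
finger_gap: 70.1
```

```bash
cat > top.py <<'E'
from h import *
import sys
o=telemetry.observe(); p=snapshot('wrist'); save(p,sys.argv[1])
W=cloud(p,o); R=o['orientation']; L=(W-o['eef_pos'])@R
m=(W[...,2]>176)&(W[...,2]<192)&(np.hypot(W[...,0]-485,W[...,1]+57)<110)
yy=L[...,1][m];zz=L[...,2][m]
A=[]
for a in range(-45,45,5):
    k=(zz>=a)&(zz<a+5)
    if k.sum()>5: A.append((zz[k].mean(),np.percentile(yy[k],[2,98]).mean()))
A=np.array(A); c=np.polyfit(A[:,0],A[:,1],1)
body=abs(yy)<12; z=np.percentile(zz[body],[0.5,99.5]); zm=z.mean()
yt=np.degrees(np.arctan2(R[1,1],R[0,1]))
print('z ends',z.round(1),'centre y',np.polyval(c,zm).round(2),'z',zm.round(2),'lamp-axis yaw(mod180)',(yt+np.degrees(np.arctan(c[0]))).round(2),'topz',np.median(W[...,2][m]).round(2))
E
python3 obs.py; python3 top.py wrist4
```

```text
t 20.25 pos [484.97 -58.14 206.57] yawY 125.83 q6 -140.9 gap 70.13 F [ 0.22  0.41 -0.86] T [0.013 0.046 0.024] Ftool [0.86 0.2  0.42]
track s -130.0 x 470.85
z ends [-54.9  53.9] centre y 1.08 z -0.52 lamp-axis yaw(mod180) 125.16 topz 181.51
```

>>> play_rows(rows=[[60, 0, 1.1, -0.5, 0.7], [60, 20, 0, 0, 0], [60, 29, 0, 0, 0], [60, 12, 0, 0, 0], [40, 0, 0, 0, 0]])

```text
t: 20.8
eef_pos: [481.7, -56.8, 143.2]
orientation: [[-0.005, -0.574, 0.819], [0.001, 0.819, 0.574], [-1.0, 0.004, -0.003]]
ft_force: [0.0, -0.5, 0.4]
finger_gap: 47.0
```

>>> play_rows(rows=[[20, 0, 0, 0, 0], [20, 0, 0, 0, 0], [20, 0, 0, 0, 0], [20, 0, 0, 0, 0]])

```text
t: 21.2
eef_pos: [484.6, -57.8, 146.5]
orientation: [[0.002, -0.575, 0.818], [-0.001, 0.818, 0.575], [-1.0, -0.002, 0.001]]
ft_force: [1.6, -1.6, -0.7]
finger_gap: 27.5
```

```bash
python3 obs.py
```

```text
t 21.2 pos [484.6  -57.76 146.53] yawY 125.07 q6 -140.1 gap 27.49 F [ 1.61 -1.65 -0.67] T [-0.032 -0.048 -0.008] Ftool [ 0.68 -2.27  0.37]
track s -129.56 x 470.53
```

>>> play_rows(rows=[[20, 0.02, 0, 0, 4], [20, 0.03, 0, 0, 6], [20, 0.03, 0, 0, 6], [20, 0.03, 0, 0, 6], [20, 0.03, 0, 0, 6]])

```text
t: 21.7
eef_pos: [484.5, -57.6, 146.4]
orientation: [[0.002, -0.12, 0.993], [-0.001, 0.993, 0.12], [-1.0, -0.001, 0.002]]
ft_force: [0.0, -0.5, -0.2]
finger_gap: 27.4
```

```bash
python3 obs.py
```

```text
t 21.7 pos [484.52 -57.57 146.42] yawY 96.87 q6 -111.89 gap 27.44 F [ 0.   -0.52 -0.17] T [ 0.004 -0.063  0.073] Ftool [ 0.17 -0.51 -0.06]
track s -129.36 x 470.49
```

>>> play_rows(rows=[[20, 0.03, 0, 0, 6], [20, 0.03, 0, 0, 6], [20, 0.03, 0, 0, 6], [20, 0.03, 0, 0, 6], [20, 0.03, 0, 0, 6]])

```text
t: 22.2
eef_pos: [484.5, -57.4, 146.3]
orientation: [[0.002, 0.393, 0.92], [-0.0, 0.92, -0.393], [-1.0, 0.001, 0.002]]
ft_force: [1.3, 0.4, -0.1]
finger_gap: 27.2
```

```bash
python3 obs.py
```

```text
t 22.2 pos [484.54 -57.36 146.28] yawY 66.88 q6 -81.9 gap 27.18 F [ 1.3   0.39 -0.08] T [ 0.086 -0.04   0.252] Ftool [0.09 0.87 1.05]
track s -129.16 x 470.54
```

>>> play_rows(rows=[[20, 0, 0, 0, 1]])

```text
t: 22.3
eef_pos: [484.6, -57.3, 146.3]
orientation: [[0.002, 0.406, 0.914], [-0.0, 0.914, -0.406], [-1.0, 0.001, 0.002]]
ft_force: [0.0, 0.4, 2.0]
finger_gap: 27.5
```

```bash
python3 obs.py
```

```text
t 22.3 pos [484.56 -57.35 146.28] yawY 66.07 q6 -81.09 gap 27.52 F [0.04 0.43 2.04] T [ 0.083 -0.058  0.172] Ftool [-2.04  0.41 -0.13]
track s -129.15 x 470.56
```

>>> play_rows(rows=[[20, 0.01, 0, 0, 1]])

```text
t: 22.4
eef_pos: [484.6, -57.3, 146.3]
orientation: [[0.002, 0.42, 0.907], [-0.0, 0.907, -0.42], [-1.0, 0.001, 0.002]]
ft_force: [0.5, 0.9, 3.2]
finger_gap: 27.5
```

```bash
python3 obs.py
```

```text
t 22.4 pos [484.55 -57.35 146.25] yawY 65.14 q6 -80.17 gap 27.51 F [0.49 0.88 3.15] T [0.135 0.013 0.182] Ftool [-3.15  1.    0.08]
track s -129.15 x 470.55
```

>>> play_rows(rows=[[20, 0.01, 0, 0, 1]])

```text
t: 22.5
eef_pos: [484.6, -57.3, 146.2]
orientation: [[0.002, 0.437, 0.9], [-0.0, 0.9, -0.437], [-1.0, 0.001, 0.002]]
ft_force: [0.9, 0.4, 3.3]
finger_gap: 27.7
```

```bash
python3 obs.py
```

```text
t 22.5 pos [484.58 -57.34 146.24] yawY 64.1 q6 -79.12 gap 27.7 F [0.95 0.43 3.3 ] T [ 0.224 -0.011  0.133] Ftool [-3.3   0.81  0.67]
track s -129.15 x 470.58
```

>>> play_rows(rows=[[20, 0.02, 0, 0, 4], [20, 0.02, 0, 0, 4], [20, 0.02, 0, 0, 4], [20, 0.02, 0, 0, 4]])

```text
t: 22.9
eef_pos: [484.7, -57.3, 146.2]
orientation: [[0.002, 0.67, 0.743], [0.0, 0.743, -0.67], [-1.0, 0.001, 0.002]]
ft_force: [0.6, 1.4, 3.9]
finger_gap: 27.6
```

```bash
python3 obs.py
```

```text
t 22.9 pos [484.68 -57.3  146.21] yawY 47.96 q6 -62.99 gap 27.62 F [0.56 1.44 3.87] T [ 0.282 -0.035  0.221] Ftool [-3.87  1.45 -0.54]
track s -129.11 x 470.68
```

>>> play_rows(rows=[[20, 0.02, 0, 0, 4], [20, 0.02, 0, 0, 4], [20, 0.02, 0, 0, 4], [20, 0.02, 0, 0, 4]])

```text
t: 23.3
eef_pos: [484.7, -57.2, 146.2]
orientation: [[0.002, 0.848, 0.529], [0.0, 0.529, -0.848], [-1.0, 0.002, 0.001]]
ft_force: [1.4, 0.4, 3.3]
finger_gap: 27.3
```

```bash
python3 obs.py
```

```text
t 23.3 pos [484.73 -57.2  146.17] yawY 31.96 q6 -46.99 gap 27.35 F [1.43 0.44 3.33] T [ 0.208 -0.025  0.271] Ftool [-3.33  1.45  0.38]
track s -129.03 x 470.75
```

>>> play_rows(rows=[[20, 0.02, 0, 0, 4], [20, 0.02, 0, 0, 4], [20, 0.02, 0, 0, 4]])

```text
t: 23.6
eef_pos: [484.8, -57.2, 146.1]
orientation: [[0.002, 0.94, 0.341], [0.0, 0.341, -0.94], [-1.0, 0.002, 0.001]]
ft_force: [0.6, 2.0, 4.2]
finger_gap: 27.3
```

```bash
python3 obs.py
```

```text
t 23.6 pos [484.79 -57.17 146.1 ] yawY 19.96 q6 -34.99 gap 27.31 F [0.58 2.04 4.15] T [ 0.269 -0.05   0.189] Ftool [-4.15  1.25 -1.72]
track s -129.01 x 470.81
```

>>> play_rows(rows=[[20, 0.02, 0, 0, 4], [20, 0.02, 0, 0, 4], [20, 0.01, 0, 0, 3], [20, 0.01, 0, 0, 2.5]])

```text
t: 24.0
eef_pos: [484.9, -57.1, 146.0]
orientation: [[0.003, 0.994, 0.113], [0.0, 0.113, -0.994], [-1.0, 0.003, -0.0]]
ft_force: [0.8, 2.2, 3.8]
finger_gap: 27.2
```

```bash
python3 obs.py
```

```text
t 24.0 pos [484.89 -57.15 146.04] yawY 6.52 q6 -21.54 gap 27.2 F [0.83 2.19 3.79] T [ 0.267 -0.08   0.223] Ftool [-3.79  1.08 -2.08]
track s -129.0 x 470.91
```

>>> play_rows(rows=[[20, 0, 0, 0, 0]])

```text
t: 24.1
eef_pos: [484.9, -57.1, 146.0]
orientation: [[0.003, 0.993, 0.115], [0.0, 0.115, -0.993], [-1.0, 0.003, -0.0]]
ft_force: [1.8, 2.2, 4.6]
finger_gap: 27.6
```

```bash
python3 obs.py
```

```text
t 24.1 pos [484.85 -57.14 146.01] yawY 6.61 q6 -21.64 gap 27.56 F [1.81 2.15 4.58] T [ 0.343 -0.097  0.196] Ftool [-4.58  2.06 -1.93]
track s -128.98 x 470.88
```

>>> play_rows(rows=[[70, 0, 0, 0, 0], [70, 0, 0, 0, 0], [70, 0, 0, 0, 0], [70, -30, 0, 0, 0], [70, -30, 0, 0, 0]])

```text
t: 24.6
eef_pos: [482.0, -57.2, 203.7]
orientation: [[-0.005, 0.993, 0.115], [0.001, 0.115, -0.993], [-1.0, -0.005, -0.002]]
ft_force: [0.1, 0.2, 0.3]
finger_gap: 70.3
```

>>> play_rows(rows=[[70, 0, 0, 0, 0], [70, 0, 0, 0, 0]])

```text
t: 24.8
eef_pos: [484.0, -57.6, 205.4]
orientation: [[0.001, 0.993, 0.115], [-0.0, 0.115, -0.993], [-1.0, 0.001, 0.001]]
ft_force: [0.3, -0.7, -0.4]
finger_gap: 70.1
```

```bash
python3 obs.py; python3 top.py wrist5
python3 - <<'E'
from h import *
ey=np.array([-0.1495,0.9888]);ex=np.array([ey[1],-ey[0]])
for c in ['scene','side']:
    p=snapshot(c); save(p,c+'2'); W=cloud(p)
    S=W[(W[...,2]>32)&(W[...,2]<50)&(abs(W[...,:2]@ex-470)<45)&(abs(W[...,:2]@ey+129)<70)]
    print(c,'saddle',len(S),np.percentile(S[:,:2]@ey,[1,99]).round(1))
    V=W[(W[...,2]>22)&(W[...,2]<90)&(np.hypot(W[...,0]-750,W[...,1]+17)<75)]
    print('van',np.percentile(V[:,:2]@ey,[0.5,99.5]).round(1))
    L=W[(W[...,2]>110)&(W[...,2]<180)&(np.hypot(W[...,0]-485,W[...,1]+57)<95)]
    print('lamp s',np.percentile(L[:,:2]@ey,[.5,99.5]).round(1),'x',np.percentile(L[:,:2]@ex,[.5,99.5]).round(1))
E
```

```text
t 24.8 pos [483.97 -57.62 205.4 ] yawY 6.58 q6 -21.62 gap 70.06 F [ 0.31 -0.69 -0.37] T [ 0.014 -0.004  0.017] Ftool [0.37 0.23 0.72]
track s -129.33 x 469.94
z ends [-55.9  53.3] centre y 1.46 z -1.27 lamp-axis yaw(mod180) 9.45 topz 181.05
scene saddle 302 [-163.9  -93.4]
van [-177.8  -81.7]
lamp s [-202.6  -51.2] x [460.8 525.9]
side saddle 470 [-152.4  -91. ]
van [-172.   -79.4]
lamp s [-203.6  -49.9] x [442.5 527.1]
```

View pics/wrist5.png

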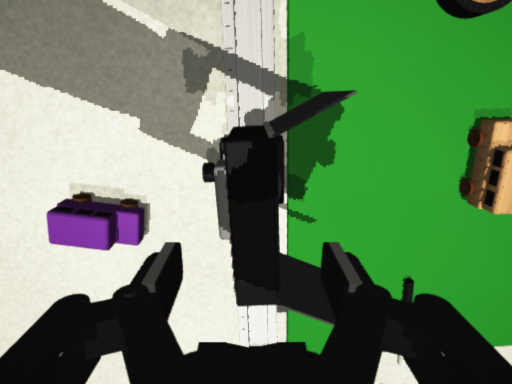

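>>> play_rows(rows=[[70, -30, 0, 0, 0], [70, -30, 0, 0, 0], [70, 0, 0, 0, 0], [70, 0, 0, 0, 0], [70, 0, 0, 0, 0]])

```text
t: 25.45
eef_pos: [482.5, -57.1, 262.8]
orientation: [[-0.004, 0.993, 0.115], [0.001, 0.115, -0.993], [-1.0, -0.004, -0.001]]
ft_force: [0.2, 0.1, -0.8]
finger_gap: 70.2
```

Run:
```python
from h import *
p=snapshot('scene'); save(p,'scene3')
```

```text
(no output)
```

View pics/scene3.png

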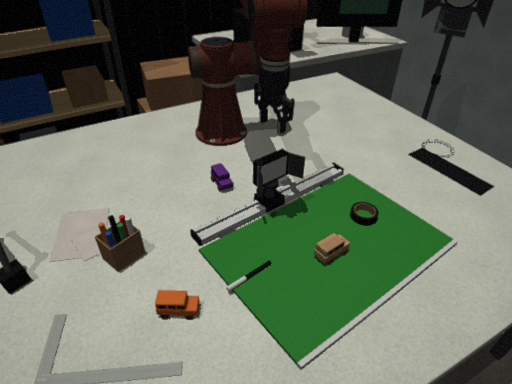

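The lamp at scene (272,172) shows its face toward the van at (331,249). The pen, tape, marker box and van look unmoved, and the gripper is clear of everything.

```bash
python3 -c "
from h import *
print(r.finish_job())"
```

```text
the job is handed in; nothing more can be done
None
```

I slid the mount about 173 mm along the track until the lamp stood opposite the wooden van. I then screwed the lamp down about 477° clockwise, in three grips with two regrasps, let go, and handed the job in at about 25.5 s of the 72 s.

**Position along the track:** the mount is within about 1.5 mm of the van's middle by the scene camera. The side camera showed the same before the turning. In the last check its view of the mount was partly hidden and it read about 4 mm, still within the 12 mm limit.

**Direction:** after letting go and springing back about 3°, the lamp's face is at 9.4°. The stage's direction across the board is about 8.6°, so it is about 1° off, with 5° allowed.

**Snugness:** the turning torque was within noise of the free drag at first. It climbed to about 0.2 N m over the last third of a turn, within the snug range of 0.1 to 0.25. Single torque readings scattered by about ±0.04, and one read 0.27. The pad force itself was not measured.

**Other things:** in the last picture the van, pen, tape and marker box stood where they began, and the gripper was clear of everything.

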